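# Nest the sorting cups and hold the nest up level

### The arm

A 6-joint arm with a two-finger parallel gripper is mounted at the origin on the work surface. World frame = base frame: x ahead of the robot, y to its left, z up, the work surface at z = 0. Lengths are in m, angles in rad, forces in N, time in s.
With the tool pointing down it reaches from about 0.25 to 0.725 m from the base axis. Payload 4 kg.
Tool frame: the origin (TCP) lies midway between the tips of the shut fingers; the grasp point (between the pads) lies 19 mm behind it; z points along the fingers, y is the line along which they close (so a half turn about z gives the same grasp; the last joint's range is limited). The gripper opens to 85 mm and grips with 20 to 120 N. Pads are 22 mm wide; open, the fingers measure 114 mm over their backs; the gripper's body (76 mm by 85 mm) begins 54 mm behind the grasp point. The pads swing forward as they close: fully open they stand 13 mm farther back than shut.
Start: joints at [-1.344, 0.241, 0.005, 1.335, 0, 1.571], TCP at [0.112, -0.487, 0.231] pointing down, gripper open.
Joint ranges: [-2.72, 2.72], [-1.05, 1.87], [-1.09, 1.28], [-1.99, 2.15], [-1.42, 1.44], [-3.14, 3.14]. Speed limits (rad/s): [2.79, 2.79, 3.14, 3.14, 3.14, 3.14].

### API

Orientations are given as a unit quaternion [x, y, z, w].
In Python, from workcell import monitor, vision, job gives the robot as it stands.
- The arm moves only by the tool move_arm, never from a script. Its argument "moves" is a list that holds one entry, the list of rows, each a list of 5 numbers: the shift along the world's x, y, z in m, then the turn about the world's z in degrees, then the opening in per cent of the stroke, from 0 (shut) to 100 (fully open). In form: [[[x, y, z, turn, gripper], ...]]. A call has 1 to 5 rows; each row is the pose to reach, as a shift and turn from the pose commanded when the call began; what a row does not reach only later rows make up. A row lasts 1/8 s, in which the tool goes at most 62.5 mm and 10.7 degrees, less where a joint would pass 70% of its speed; a pose out of reach is approached as far as the arm can. A call with a gripper value outside its range is refused whole. The fingers move at their own pace and stop on an object; the grip force is fixed at half the most. Time passes only in rows, so rows that repeat a pose let the fingers close. It gives the time, the measured TCP pose, the force, the opening and the grip force at its end, in the units of the state.
- monitor.get_obs(): the state, without advancing time (a new reading comes with each control period).
- vision.camera(name): name is "scene" or "top" or "wrist"; returns a dict with "color" (400x640x3 uint8, red, green, blue), "camera_matrix" (3x3 intrinsics, pixels), "eye" and "attitude" of the camera in the world; the wrist camera has in their place "hand_eye" (4x4, takes a point from camera to tool coordinates, whose origin is the TCP and whose axes are the flange's). Camera axes: x right, y up, looking along -z (the intrinsics and any distortion apply to the point x, -y, -z); pixel columns grow to the right and rows downward; lengths in m; the calibration is good to about 2 mm. A picture is of the moment at which its call begins: read the wrist's pose just before it. There is no depth.
- job.job_done(): hands the job in; it is judged then, once.
The state is a dict: "clock": time; "joint_pos": joint angles; "joint_vel": joint speeds; "tau": joint torques, N m; "eef_pos": TCP position; "tool_rot": TCP orientation; "ft_force": force on the tool from outside, world axes, zero at the start; "ft_torque": the same for the moment, N m; "grip_width": finger opening in m; "grasp_force": force on a finger pad.
Only numpy, scipy, OpenCV 4.12 (cv2) and the standard library are available. Lean on these libraries where they do the work, as an engineer would, in place of code of your own. Each camera call takes 0.05 s, during which the arm holds its last target. There are 200 camera calls.

### The job

The stones are graded and the three empty sorting cups are to be handed back: on the cork, nest them in size order, the green cup upright in the blue one and the red cup upright in the green one, each set down (not dropped) onto the floor of the next larger. Then take the nest by the outside of the blue cup, lift it straight off the cork to about ten centimetres and finish there, still holding it level and steady in the air, with only the gripper carrying it. Tip no cup over, and leave the stone box, the loupe, the quartz and the tweezers where they lie.

Things in the scene. Friction and masses are not known exactly. Their poses are not given: they have to be found in the camera images.
- cup_blue: largest sorting cup, glazed blue porcelain, open on top, straight round wall: 64 mm outside diameter, 58 mm inside, 42 mm tall; its inner floor is 14 mm above its underside. About 0.1 to 0.2 kg, loose. Origin: centre of the underside; z up along the cup's axis
- cup_green: middle sorting cup, green enamel, same shape: 47 mm outside diameter, 41 mm inside, 42 mm tall, inner floor 14 mm above its underside. About 0.1 to 0.17 kg, loose. Seated in the blue cup its underside is 14 mm above the blue cup's underside and its rim stands 14 mm above the blue rim. Origin: centre of the underside; z up along the axis
- cup_red: smallest sorting cup, red enamel, same shape: 31 mm outside diameter, 25 mm inside, 42 mm tall. About 0.04 to 0.07 kg, loose. Seated in the green cup its underside is 14 mm above the green cup's underside and its rim stands 14 mm above the green rim (70 mm above the blue cup's underside). Origin: centre of the underside; z up along the axis
- cork: fixed cork lining of the desk, 520 mm (x) by 1160 mm (y), 4 mm thick; origin at the centre of its underside, on the desk top (height 0): all the loose things stand on its upper face, at height 4 mm
- chute: fixed stand at the robot's left: sloping polished brass chute, about 170 mm high, running down into a white porcelain cup that is part of the stand (not one of the three); wooden foot 200 mm (x) by 90 mm (y), 10 mm thick. Origin: centre of the foot's underside. Not used
- stone_box: bystander: closed smoked acrylic stone box, 60 (x) by 90 (y) by 35 mm tall, loose; origin at the centre of its underside
- loupe: bystander: chrome loupe, a round lens barrel 26 mm across and 20 mm tall with its folding cover reaching 46 mm along its own +x, loose; origin under the centre of the barrel
- quartz: bystander: pink rose quartz tumble, about 32 by 28 by 18 mm, loose; origin at its underside
- tweezers: bystander: black steel tweezers lying flat along their own x, 136 mm long, 10 mm wide, 8 mm high, loose; origin near mid-length at the underside
There are look-alikes about, which are no part of the job. Several things have the shape of the cup_red; the one meant has the colours described above.

How it is judged:
On the way:
1. the three cups are nested in size order, upright, the blue one standing on the cork (z of cup_green in the frame of cup_blue between 0.01 and 0.018 m and horizontal distance between cup_green and cup_blue below 0.009 m and z of cup_red in the frame of cup_green between 0.01 and 0.018 m and horizontal distance between cup_red and cup_green below 0.009 m and angle between each of cup_blue, cup_green, cup_red's own z axis and vertical below 0.12 rad and height (world z) of cup_blue below 0.008 m), for 0.2 s.
At the end, for the whole second after the job is handed in: Red seated in green, green in blue (undersides 14 mm apart, within 4 mm), tilts under 0.12 rad; the blue cup in the fingers alone, underside 70 to 150 mm above the desk top, slower than 0.03 m/s and 0.3 rad/s; bystanders within 30 mm of their start (z of cup_green in the frame of cup_blue between 0.01 and 0.018 m and horizontal distance between cup_green and cup_blue below 0.009 m and z of cup_red in the frame of cup_green between 0.01 and 0.018 m and horizontal distance between cup_red and cup_green below 0.009 m and angle between each of cup_blue, cup_green, cup_red's own z axis and vertical below 0.12 rad and height (world z) of cup_blue between 0.07 and 0.15 m and contact force between the fingers and cup_blue above 1 N and contact force between cup_blue and chute below 0.1 N and contact force between cup_blue and stone_box below 0.1 N and contact force between cup_blue and loupe below 0.1 N and contact force between cup_blue and quartz below 0.1 N and contact force between cup_blue and tweezers below 0.1 N and linear speed of each of cup_blue, cup_green, cup_red below 0.03 m/s and angular speed of each of cup_blue, cup_green, cup_red below 0.3 rad/s and distance of each of stone_box, loupe, quartz, tweezers from where it was at the start of the episode below 0.03 m); the arm keeps its last pose, push and grip.
It fails at once if the stone box, loupe, quartz or tweezers are moved by more than 30 mm (distance of any of stone_box, loupe, quartz, tweezers from where it was at the start of the episode above 0.03 m).
It fails at once if a cup is tipped over (more than 0.6 rad) (angle between any of cup_blue, cup_green, cup_red's own z axis and vertical above 0.6 rad).
It fails at once if a cup is dropped or flung (faster than 0.7 m/s, a fall of 25 mm, with no cup in the fingers) (contact force between the fingers and cup_blue below 0.05 N and contact force between the fingers and cup_green below 0.05 N and contact force between the fingers and cup_red below 0.05 N and linear speed of any of cup_blue, cup_green, cup_red above 0.7 m/s).
It also fails if it takes over 72 s, if anything falls off the work surface, if the arm or the gripper's body presses on something with over 40 N, if the wrist force passes 120 N, or if a joint passes its speed limit or range.

## Working session

There is one attempt and no reset: what is moved stays moved. The work goes in short steps, Python scripts to look and compute and a tool call to move; the robot and the scene stay as the last step left them, time stands still between calls to the robot, and variables do not carry over. Pictures are saved under pics/ and viewed, at most 10 in all, crops included, and the job is handed in when it is done.

Besides the shell and the picture viewer there is one more tool, called after "Emit:" in YAML: its name, and indented under it one key for each argument. move_arm: Moves the arm, as the interface text tells. Its arguments: {"type":"object","properties":{"moves":{"type":"array","items":{"type":"array","items":{"type":"array","items":{"type":"number"}}}}},"required":["moves"]}

```bash
mkdir -p pics
cat > h.py <<'E'
import numpy as np, cv2
from workcell import monitor, vision, job
from scipy.spatial.transform import Rotation as R
def cam(n):
    o=monitor.get_obs(); c=vision.camera(n); return o,c
E
python3 - <<'E'
from h import *
for n in("scene","top"):
    o,c=cam(n); cv2.imwrite(f"pics/{n}0.png",c["color"][:,:,::-1]); print({k:v for k,v in c.items() if k!="color"})
o=monitor.get_obs(); print(o)
E
```

```text
{'camera_matrix': array([[400.28519375,   0.        , 324.42763875],
       [  0.        , 400.28519375, 201.33186184],
       [  0.        ,   0.        ,   1.        ]]), 'eye': array([ 1.0471668 , -0.43560641,  0.86191384]), 'attitude': array([0.31449417, 0.14991948, 0.37903661, 0.85729156])}
{'camera_matrix': array([[399.00028743,   0.        , 318.83052146],
       [  0.        , 399.00028743, 192.35519097],
       [  0.        ,   0.        ,   1.        ]]), 'eye': array([0.43139619, 0.04547881, 1.11398335]), 'attitude': array([-0.01590223,  0.03170761,  0.71426749, -0.69897332])}
{'clock': 0.1, 'joint_pos': array([-1.34401790e+00,  2.41327465e-01,  3.82615377e-03,  1.33521845e+00,
       -9.12371588e-06,  1.57077842e+00]), 'joint_vel': array([ 0.00023916, -0.00323593,  0.00314624, -0.00017331,  0.00038342,
       -0.00161117]), 'tau': array([ 1.53415665e-03, -3.73138368e+01,  2.53009772e+01,  1.08665036e-02,
        1.42148278e-04, -4.94746388e-06]), 'eef_pos': array([ 0.11228464, -0.48662444,  0.23049456]), 'tool_rot': array([ 9.93576855e-01,  1.13155242e-01, -1.13339100e-04, -9.55028472e-04]), 'ft_force': array([-1.11423677, -0.24124856,  0.20472332]), 'ft_torque': array([0.08345672, 0.00555086, 0.02338588]), 'grasp_force': 0.0, 'grip_width': 0.08516282247970129}
```

View pics/top0.png

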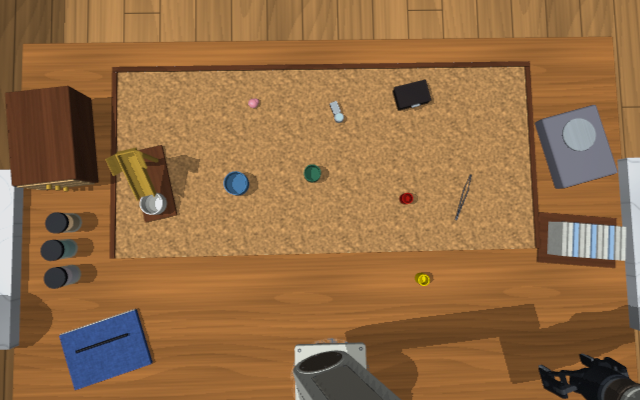

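View pics/scene0.png

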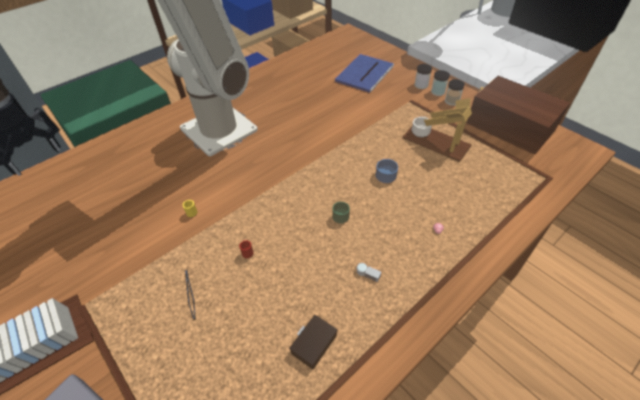

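Top view: blue cup (236,183), green (313,173), red (406,198). The look-alike is a yellow cup at (424,279), off the cork. The red one at (406,198) fits by colour, so I'll confirm it in a crop and measure.

```bash
cat >> h.py <<'E'
def mask(img,col):
    h=cv2.cvtColor(img,cv2.COLOR_RGB2HSV); H,S,V=cv2.split(h)
    m={'red':((H<6)|(H>172))&(S>150),'green':(H>55)&(H<95)&(S>70),'blue':(H>97)&(H<125)&(S>80)}[col]&(V>25)
    return cv2.morphologyEx(m.astype(np.uint8),cv2.MORPH_CLOSE,np.ones((5,5)))
def pose(o,c):
    if 'eye' in c: return np.array(c['eye']),R.from_quat(c['attitude'])
    T=R.from_quat(o['tool_rot']); X=np.array(c['hand_eye'])
    return o['eef_pos']+T.apply(X[:3,3]), T*R.from_matrix(X[:3,:3])
def ray(o,c,uv,z):
    K=c['camera_matrix']; e,A=pose(o,c)
    d=A.apply([(uv[0]-K[0,2])/K[0,0],-(uv[1]-K[1,2])/K[1,1],-1]); return e+d*(z-e[2])/d[2]
def proj(o,c,p):
    K=c['camera_matrix']; e,A=pose(o,c); q=A.inv().apply(np.array(p)-e)
    return K[0,2]-K[0,0]*q[0]/q[2], K[1,2]+K[1,1]*q[1]/q[2]
E
python3 - <<'E'
from h import *
o,c=cam("top"); im=c['color']
cv2.imwrite("pics/crop.png",cv2.resize(im[150:300,210:450][:,:,::-1],None,fx=3,fy=3,interpolation=cv2.INTER_CUBIC))
for n,(u,v) in dict(blue=(236,183),green=(313,173),red=(406,198)).items():
    l,_=cv2.connectedComponents(mask(im,n)); lab=cv2.connectedComponents(mask(im,n))[1]
    y0,x0=v-18,u-18; k=np.bincount(lab[y0:v+18,x0:u+18].ravel()); k[0]=0; m=(lab==k.argmax())
    ys,xs=np.nonzero(m); cen=((xs.min()+xs.max())/2,(ys.min()+ys.max())/2)
    print(n,m.sum(),cen,xs.ptp() if hasattr(xs,'ptp') else np.ptp(xs),np.ptp(ys),ray(o,c,cen,.03),ray(o,c,(xs.mean(),ys.mean()),.03))
for n,uv in dict(quartz=(253,103),loupe=(337,112),box=(411,95),tw1=(470,176),tw2=(457,218),chutecup=(152,204),chutecorner=(176,215)).items(): print(n,ray(o,c,uv,.01)[:2])
E
```

```text
blue 451 (np.float64(236.0), np.float64(183.0)) 24 22 [0.53441464 0.24479042 0.03      ] [0.5344398  0.24483817 0.03      ]
green 219 (np.float64(312.0), np.float64(173.0)) 16 16 [0.55762024 0.03788644 0.03      ] [0.5582187 0.0376991 0.03     ]
red 115 (np.float64(406.0), np.float64(198.0)) 12 10 [ 0.48380426 -0.2175587   0.03      ] [ 0.48382248 -0.21782233  0.03      ]
quartz [0.76073518 0.19907598]
loupe [ 0.73118851 -0.036269  ]
box [ 0.77668329 -0.24752962]
tw1 [ 0.54269352 -0.40506248]
tw2 [ 0.42605037 -0.36292811]
chutecup [0.48315588 0.47838821]
chutecorner [0.45156794 0.41299893]
```

View pics/crop.png

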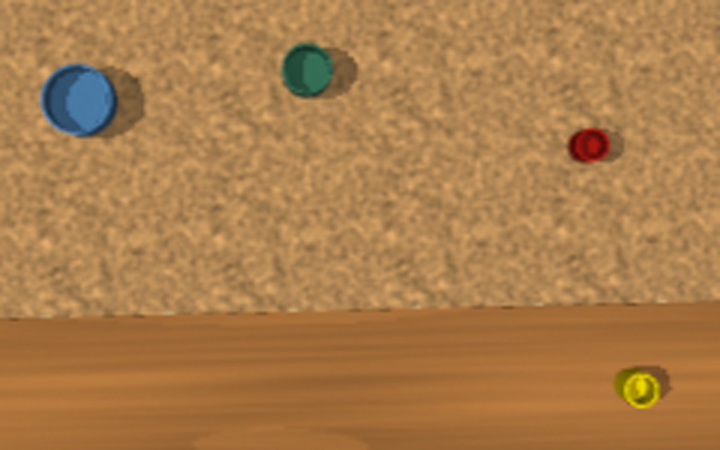

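The crop confirms the red cup (406,198 in the full picture); the only look-alike is the yellow one off the cork. I'll move over green while turning the tool.

Emit:
move_arm:
  moves:
    - [[0.03, 0.035, 0, 10, 100], [0.06, 0.07, 0, 20, 100], [0.09, 0.105, 0, 30, 100], [0.12, 0.14, 0, 40, 100], [0.15, 0.175, 0, 40, 100]]

```text
clock: 0.78
eef_pos: [0.2631, -0.3109, 0.2311]
tool_rot: [0.895, 0.446, 0.0, -0.0]
ft_force: [0.3, 0.4, -0.2]
grip_width: 0.085
grasp_force: 0.0
```

Emit:
move_arm:
  moves:
    - [[0.03, 0.035, 0, 10, 100], [0.06, 0.07, 0, 20, 100], [0.09, 0.105, 0, 30, 100], [0.12, 0.14, 0, 37, 100], [0.15, 0.175, 0, 37, 100]]

```text
clock: 1.4
eef_pos: [0.4131, -0.1359, 0.2312]
tool_rot: [0.707, 0.707, -0.0, -0.0]
ft_force: [0.3, -0.2, -0.8]
grip_width: 0.0856
grasp_force: 0.0
```

Emit:
move_arm:
  moves:
    - [[0.03, 0.035, 0, 0, 100], [0.06, 0.07, -0.01, 0, 100], [0.09, 0.105, -0.03, 0, 100], [0.12, 0.14, -0.05, 0, 100], [0.12, 0.14, -0.05, 0, 100]]

```text
clock: 2.02
eef_pos: [0.5325, 0.0051, 0.1786]
tool_rot: [0.706, 0.709, -0.001, -0.002]
ft_force: [-0.8, -0.9, 0.7]
grip_width: 0.0857
grasp_force: 0.0
```

Run:
```python
from h import *
o,c=cam("wrist"); cv2.imwrite("pics/w1.png",c["color"][:,:,::-1]); print(c['hand_eye'],c['camera_matrix'],o['eef_pos'],o['tool_rot'],o['joint_pos'],o['clock'])
```

```text
[[-3.30118665e-04  9.66375888e-01  2.57133299e-01  6.45698357e-02]
 [ 9.99999292e-01  6.13017648e-04 -1.02004308e-03  4.38423599e-04]
 [-1.14337229e-03  2.57132780e-01 -9.66375406e-01 -1.43278460e-01]
 [ 0.00000000e+00  0.00000000e+00  0.00000000e+00  1.00000000e+00]] [[304.99347968   0.         319.59974905]
 [  0.         304.99347968 193.81398653]
 [  0.           0.           1.        ]] [0.53245453 0.0051092  0.17859852] [ 0.70568199  0.70852553 -0.00138626 -0.00160763] [ 9.39900276e-03  3.35733942e-01 -4.20890209e-03  1.23508506e+00
  3.44336474e-04  1.57617321e+00] 2.025
```

View pics/w1.png

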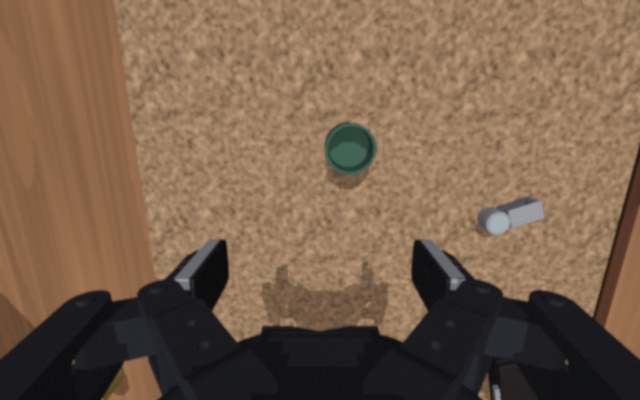

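The wrist view shows the green cup at (350,149), with the fingertips at (220,245) and (420,245). The loupe at (510,215) is well clear. Next I'll locate the cup centre from the far rim arc.

```bash
cat >> h.py <<'E'
from scipy.optimize import least_squares
RAD=dict(blue=.032,green=.0235,red=.0155)
def cup(o,c,col,z=.046):
    cs,_=cv2.findContours(mask(c['color'],col),cv2.RETR_EXTERNAL,cv2.CHAIN_APPROX_NONE)
    k=max(cs,key=cv2.contourArea)[:,0,:]
    P=np.array([ray(o,c,p,z)[:2] for p in k]); e=pose(o,c)[0][:2]; g=P.mean(0)
    n=(g-e)/np.linalg.norm(g-e); F=P[(P-g)@n>0]
    s=least_squares(lambda x:np.hypot(*(F-x[:2]).T)-RAD[col],g,loss='soft_l1',f_scale=.001)
    return s.x, np.sqrt(np.mean(s.fun**2)), g, len(k)
E
python3 - <<'E'
from h import *
o,c=cam("wrist"); print(cup(o,c,'green'),o['eef_pos'])
o,c=cam("top")
for n in RAD: print(n,cup(o,c,n)[:2])
E
```

```text
(array([0.55820843, 0.03980181]), np.float64(0.000813526944880882), array([0.5595028 , 0.03875255]), 139) [0.5318728  0.00383092 0.17969751]
blue (array([0.07683932, 0.64690757]), np.float64(0.03987153409357146))
green (array([0.5587114 , 0.03272373]), np.float64(0.0018220210379395483))
red (array([ 0.48265786, -0.21447214]), np.float64(0.001195919890705706))
```

Emit:
move_arm:
  moves:
    - [[0.013, 0.018, -0.04, 0, 100], [0.026, 0.036, -0.08, 0, 100], [0.026, 0.036, -0.08, 0, 90], [0.026, 0.036, -0.08, 0, 90]]

```text
clock: 2.68
eef_pos: [0.5587, 0.0377, 0.1029]
tool_rot: [0.708, 0.707, 0.0, 0.001]
ft_force: [0.0, -0.0, 0.0]
grip_width: 0.0767
grasp_force: 0.0
```

Run:
```python
from h import *
o,c=cam("wrist"); print(cup(o,c,'green'),o['eef_pos'],o['grip_width']); cv2.imwrite("pics/w2.png",c["color"][:,:,::-1])
```

```text
(array([0.56018256, 0.04007106]), np.float64(0.000938592056916622), array([0.56006611, 0.04089215]), 190) [0.55866403 0.03769391 0.10290953] 0.0767388741073364
```

View pics/w2.png

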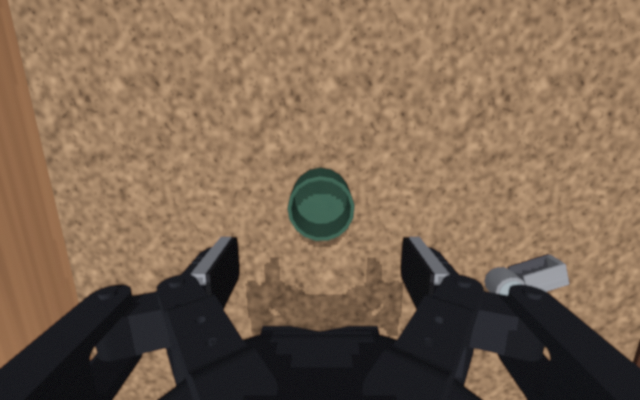

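The wrist view shows green at (321,205), centred between the tips. Descending to grip only its top ~11 mm.

Emit:
move_arm:
  moves:
    - [[0.001, 0.001, -0.03, 0, 90], [0.001, 0.001, -0.06, 0, 90], [0.001, 0.001, -0.071, 0, 80], [0.001, 0.001, -0.071, 0, 75], [0.001, 0.001, -0.071, 0, 75]]

```text
clock: 3.35
eef_pos: [0.5607, 0.0397, 0.032]
tool_rot: [0.707, 0.707, 0.001, 0.001]
ft_force: [-0.1, -0.6, -0.0]
grip_width: 0.064
grasp_force: 0.0
```

Run:
```python
from h import *
o,c=cam("wrist"); print(cup(o,c,'green'),o['eef_pos'],o['grip_width'],o['tool_rot']); cv2.imwrite("pics/w3.png",c["color"][:,:,::-1])
```

```text
(array([0.55995959, 0.03939756]), np.float64(0.000707606743360306), array([0.55996298, 0.04241793]), 291) [0.56072667 0.03969194 0.03202385] 0.06401038698649253 [0.70724862 0.70696334 0.00112309 0.0009757 ]
```

View pics/w3.png

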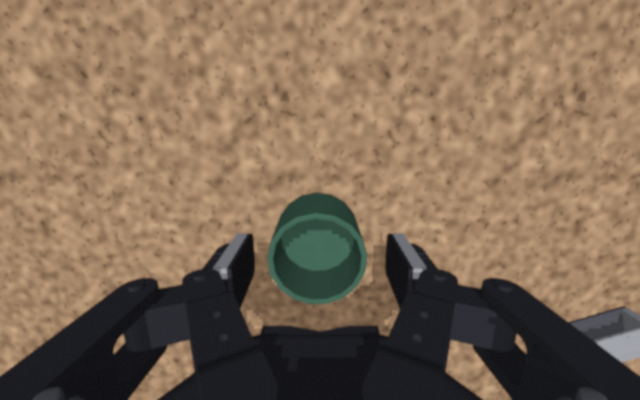

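Green (317,258) sits between the pads (250 and 388). Close, lift, and carry toward the blue cup.

Emit:
move_arm:
  moves:
    - [[0, 0, 0, 0, 50], [0, 0, 0, 0, 40], [0, 0, 0, 0, 40], [0, 0, 0, 0, 40], [0, 0, 0, 0, 40]]

```text
clock: 4.03
eef_pos: [0.5604, 0.0399, 0.032]
tool_rot: [0.707, 0.707, 0.001, 0.001]
ft_force: [-1.2, 0.4, 6.2]
grip_width: 0.044
grasp_force: 60.5
```

Emit:
move_arm:
  moves:
    - [[0, 0, 0.01, 0, 40], [0, 0, 0.025, 0, 40], [0, 0, 0.05, 0, 40], [0, 0, 0.08, 0, 40], [0, 0, 0.08, 0, 40]]

```text
clock: 4.65
eef_pos: [0.5619, 0.04, 0.1138]
tool_rot: [0.707, 0.707, 0.003, 0.002]
ft_force: [-0.0, 0.4, -1.5]
grip_width: 0.0448
grasp_force: 61.6
```

Emit:
move_arm:
  moves:
    - [[-0.005, 0.02, 0, 0, 40], [-0.012, 0.05, 0, 0, 40], [-0.02, 0.08, 0, 0, 40], [-0.026, 0.11, 0, 0, 40], [-0.026, 0.11, 0, 0, 40]]

```text
clock: 5.28
eef_pos: [0.5314, 0.1524, 0.1089]
tool_rot: [0.706, 0.709, -0.001, -0.001]
ft_force: [0.2, 0.4, -1.1]
grip_width: 0.0446
grasp_force: 61.5
```

Run:
```python
from h import *
o,c=cam("wrist"); print(cup(o,c,'blue'),cup(o,c,'green',o['eef_pos'][2]+.014),o['eef_pos'],o['grip_width'],o['tool_rot']); cv2.imwrite("pics/w4.png",c["color"][:,:,::-1])
```

```text
(array([0.536517  , 0.24284994]), np.float64(0.0006307263693441972), array([0.5369319 , 0.24498234]), 289) (array([0.53203015, 0.15197203]), np.float64(0.00046536337695205675), array([0.53190484, 0.15496852]), 297) [0.53144457 0.15244684 0.10886997] 0.04457813589606289 [ 0.70558631  0.70862239 -0.00109063 -0.00103466]
```

View pics/w4.png

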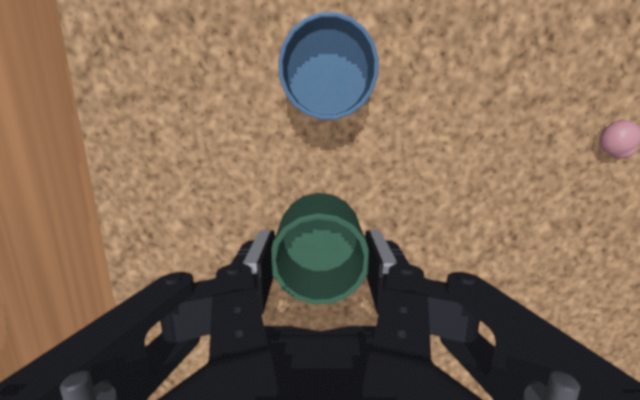

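Green is held level at (320,258); blue is ahead at (328,66). Moving over blue.

Emit:
move_arm:
  moves:
    - [[0.001, 0.02, 0, 0, 40], [0.002, 0.05, 0, 0, 40], [0.003, 0.08, 0, 0, 40], [0.004, 0.091, 0, 0, 40], [0.004, 0.091, -0.005, 0, 40]]

```text
clock: 5.95
eef_pos: [0.5377, 0.2413, 0.1052]
tool_rot: [0.707, 0.707, 0.0, 0.0]
ft_force: [-0.5, 0.5, -1.1]
grip_width: 0.0442
grasp_force: 61.5
```

Emit:
move_arm:
  moves:
    - [[0, 0, -0.01, 0, 40], [0, 0, -0.015, 0, 40], [0, 0, -0.015, 0, 40]]

```text
clock: 6.32
eef_pos: [0.5369, 0.2398, 0.0894]
tool_rot: [0.708, 0.707, -0.001, -0.0]
ft_force: [-0.3, 0.1, -2.2]
grip_width: 0.0443
grasp_force: 61.5
```

Run:
```python
from h import *
o,c=cam("wrist"); print(cup(o,c,'blue'),cup(o,c,'green',o['eef_pos'][2]+.014),o['eef_pos'],o['grip_width'],o['tool_rot']); cv2.imwrite("pics/w5.png",c["color"][:,:,::-1])
```

```text
(array([0.53723006, 0.26079024]), np.float64(0.010479272728158046), array([0.53677513, 0.25521403]), 291) (array([0.53746967, 0.23930157]), np.float64(0.00048130686441907026), array([0.53740912, 0.2427106 ]), 300) [0.53690218 0.23979499 0.08943888] 0.044301835656082846 [ 7.07541281e-01  7.06671370e-01 -9.01052013e-04 -3.13613772e-04]
```

View pics/w5.png

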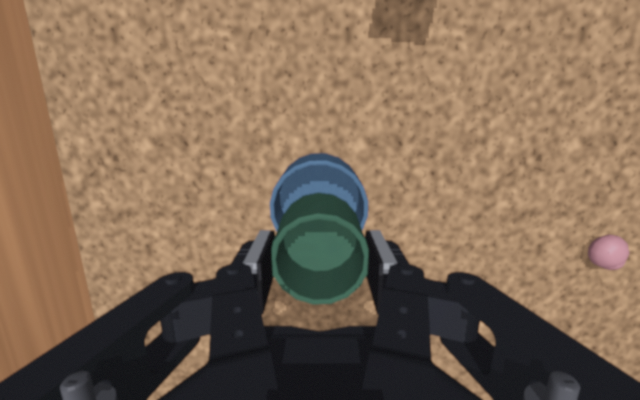

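Green is at (320,258). The blue rim shows behind it: extremes at (270,207) and (368,207), upper edge at about row 162.

Run:
```python
from h import *
o,c=cam("wrist")
for uv in((270,207),(368,207),(319,162),(319,155)): print(uv,ray(o,c,uv,.046))
print(proj(o,c,[.5365,.243,.046]),[proj(o,c,[.5365+.032*np.cos(a),.243+.032*np.sin(a),.046]) for a in (0,np.pi/2,np.pi)])
print(o['eef_pos'],cup(o,c,'green',o['eef_pos'][2]+.014)[0])
```

```text
(270, 207) [0.50601939 0.24613023 0.046     ]
(368, 207) [0.56900524 0.24603432 0.046     ]
(319, 162) [0.53756546 0.27520415 0.046     ]
(319, 155) [0.53757368 0.27953515 0.046     ]
(np.float64(317.4437485146362), np.float64(211.56442634742785)) [(np.float64(367.0314886120761), np.float64(211.4922737982846)), (np.float64(317.2774254326199), np.float64(162.3304071581813)), (np.float64(267.8553647897279), np.float64(211.63657983308008))]
[0.53728388 0.24012052 0.08997985] [0.537833   0.23966187]
```

Emit:
move_arm:
  moves:
    - [[0, 0.0035, -0.005, 0, 40], [0, 0.0035, -0.015, 0, 40], [0, 0.0035, -0.025, 0, 40], [0, 0.0035, -0.035, 0, 40], [0, 0.0035, -0.039, 0, 40]]

```text
clock: 7.05
eef_pos: [0.5367, 0.244, 0.05]
tool_rot: [0.707, 0.707, -0.001, -0.0]
ft_force: [-0.2, -0.4, -1.1]
grip_width: 0.0443
grasp_force: 61.5
```

Emit:
move_arm:
  moves:
    - [[0, 0, -0.001, 0, 40], [0, 0, -0.002, 0, 40], [0, 0, -0.003, 0, 40], [0, 0, -0.003, 0, 40]]

```text
clock: 7.55
eef_pos: [0.5375, 0.2443, 0.0485]
tool_rot: [0.707, 0.707, 0.0, 0.0]
ft_force: [0.6, 0.3, -1.7]
grip_width: 0.0441
grasp_force: 61.5
```

Emit:
move_arm:
  moves:
    - [[0, 0, -0.001, 0, 40], [0, 0, -0.0015, 0, 40], [0, 0, -0.002, 0, 40], [0, 0, -0.002, 0, 40]]

```text
clock: 8.05
eef_pos: [0.5374, 0.2443, 0.0462]
tool_rot: [0.707, 0.707, -0.0, -0.0]
ft_force: [0.0, -0.0, -1.4]
grip_width: 0.0445
grasp_force: 61.5
```

Emit:
move_arm:
  moves:
    - [[0, 0, -0.0005, 0, 40], [0, 0, -0.001, 0, 40], [0, 0, -0.0015, 0, 40], [0, 0, -0.0015, 0, 40]]

```text
clock: 8.55
eef_pos: [0.5375, 0.2443, 0.046]
tool_rot: [0.707, 0.707, 0.0, 0.0]
ft_force: [-2.5, -1.1, 6.4]
grip_width: 0.0443
grasp_force: 62.3
```

Contact felt, so green is seated. Open, rise and check.

Emit:
move_arm:
  moves:
    - [[0, 0, 0.0005, 0, 55], [0, 0, 0.0005, 0, 60], [0, 0, 0.0005, 0, 72], [0, 0, 0.01, 0, 75], [0, 0, 0.02, 0, 75]]

```text
clock: 9.18
eef_pos: [0.5376, 0.2444, 0.0655]
tool_rot: [0.707, 0.707, 0.0, 0.0]
ft_force: [-0.0, -0.4, 0.0]
grip_width: 0.0642
grasp_force: 0.0
```

Emit:
move_arm:
  moves:
    - [[0, -0.01, 0.03, 0, 75], [0, -0.03, 0.06, 0, 75], [0, -0.05, 0.06, 0, 75], [0, -0.05, 0.06, 0, 75]]

```text
clock: 9.68
eef_pos: [0.5373, 0.1929, 0.1249]
tool_rot: [0.708, 0.706, -0.0, -0.0]
ft_force: [0.7, -0.1, -1.4]
grip_width: 0.0638
grasp_force: 0.0
```

Run:
```python
from h import *
o,c=cam("wrist"); print(cup(o,c,'blue'),cup(o,c,'green',.060),o['eef_pos'],o['grip_width'],o['tool_rot']); cv2.imwrite("pics/w6.png",c["color"][:,:,::-1])
```

```text
(array([0.53703468, 0.24644548]), np.float64(0.0007155570767612611), array([0.53672999, 0.24488319]), 248) (array([0.53816792, 0.2429551 ]), np.float64(0.0003514870577026857), array([0.53811305, 0.24273421]), 198) [0.5372979  0.19294227 0.12493931] 0.06378803185468152 [ 7.07906368e-01  7.06306289e-01 -2.90100811e-05 -9.59701399e-06]
```

View pics/w6.png

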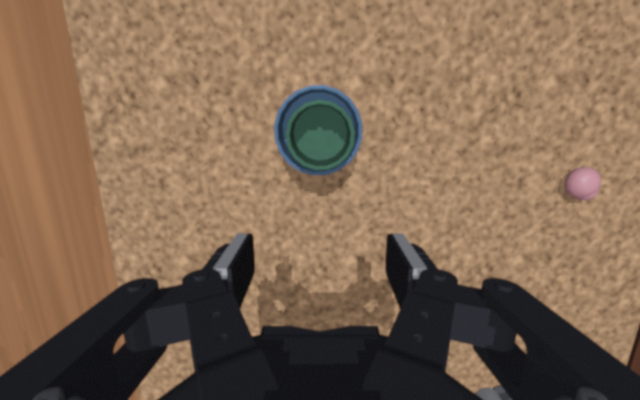

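Green sits concentric in blue, (320,135) within (318,130). Now for red.

Emit:
move_arm:
  moves:
    - [[-0.006, -0.05, 0.0, 0, 75], [-0.012, -0.1, 0.0, 0, 75], [-0.018, -0.15, 0.0, 0, 75], [-0.024, -0.2, 0, 0, 75], [-0.03, -0.25, 0, 0, 75]]

```text
clock: 10.35
eef_pos: [0.5067, -0.0565, 0.1237]
tool_rot: [0.707, 0.707, -0.0, -0.001]
ft_force: [0.2, -0.5, -0.5]
grip_width: 0.0643
grasp_force: 0.0
```

Emit:
move_arm:
  moves:
    - [[-0.006, -0.05, 0.0, 0, 75], [-0.012, -0.1, 0.0, 0, 75], [-0.018, -0.15, 0.0, 0, 70], [-0.024, -0.2, 0, 0, 65], [-0.024, -0.2, 0, 0, 60]]

```text
clock: 10.98
eef_pos: [0.4828, -0.2582, 0.1235]
tool_rot: [0.709, 0.705, -0.0, -0.001]
ft_force: [-0.3, 1.0, -0.1]
grip_width: 0.051
grasp_force: 0.0
```

```bash
cat > m.py <<'E'
import sys
from h import *
o,c=cam("wrist")
for a in sys.argv[1:]:
    n,z=a.split(':'); z=float(z); z=z if z<.1 and z>.03 else o['eef_pos'][2]+z
    s=cup(o,c,n,z); print(n,s[0].round(4),s[1].round(4),s[2].round(4),s[3])
print(o['eef_pos'].round(4),o['grip_width'],o['ft_force'])
E
python3 m.py red:.046
```

```text
red [ 0.4859 -0.2163] 0.0006 [ 0.4861 -0.2172] 116
[ 0.4828 -0.2582  0.1235] 0.051014017164924486 [-0.2855727   0.99480691 -0.05935758]
```

Emit:
move_arm:
  moves:
    - [[0.003, 0.02, -0.02, 0, 60], [0.003, 0.042, -0.03, 0, 60], [0.003, 0.042, -0.04, 0, 60], [0.003, 0.042, -0.04, 0, 60]]

```text
clock: 11.52
eef_pos: [0.486, -0.2126, 0.0838]
tool_rot: [0.707, 0.708, -0.0, -0.001]
ft_force: [-0.6, -0.3, 0.1]
grip_width: 0.0514
grasp_force: 0.0
```

```bash
python3 m.py red:.046
```

```text
red [ 0.4861 -0.2163] 0.0007 [ 0.4861 -0.2132] 151
[ 0.486  -0.2126  0.0838] 0.05140458492143901 [-0.58058319 -0.3396805   0.07580472]
```

Emit:
move_arm:
  moves:
    - [[0, -0.003, -0.01, 0, 60], [0, -0.003, -0.03, 0, 60], [0, -0.003, -0.045, 0, 60], [0, -0.003, -0.0505, 0, 60], [0, -0.003, -0.0505, 0, 60]]

```text
clock: 12.2
eef_pos: [0.4862, -0.2168, 0.034]
tool_rot: [0.707, 0.707, -0.0, -0.0]
ft_force: [-0.7, 0.3, 0.6]
grip_width: 0.0513
grasp_force: 0.0
```

```bash
python3 m.py red:.046
```

```text
red [ 0.486  -0.2164] 0.0006 [ 0.4861 -0.2124] 208
[ 0.4862 -0.2168  0.034 ] 0.05126328780579369 [-0.69804466  0.25193297  0.63087147]
```

Centred. Close, lift, check.

Emit:
move_arm:
  moves:
    - [[0, 0, -0.001, 0, 45], [0, 0, -0.001, 0, 25], [0, 0, -0.001, 0, 22], [0, 0, -0.001, 0, 22], [0, 0, -0.001, 0, 22]]

```text
clock: 12.88
eef_pos: [0.4869, -0.217, 0.0342]
tool_rot: [0.707, 0.707, 0.0, 0.001]
ft_force: [-1.6, 1.0, 5.8]
grip_width: 0.0287
grasp_force: 59.1
```

Emit:
move_arm:
  moves:
    - [[0, 0, 0.01, 0, 22], [0, 0, 0.025, 0, 22], [0, 0, 0.05, 0, 22], [0, 0, 0.08, 0, 22], [0, 0, 0.095, 0, 22]]

```text
clock: 13.5
eef_pos: [0.4875, -0.2171, 0.1308]
tool_rot: [0.707, 0.707, 0.001, 0.002]
ft_force: [-0.2, -0.5, -0.3]
grip_width: 0.0289
grasp_force: 59.2
```

```bash
python3 m.py red:.013
```

```text
red [ 0.488  -0.2162] 0.0005 [ 0.4876 -0.2121] 209
[ 0.4875 -0.2171  0.1308] 0.028897455548516297 [-0.24736712 -0.5096334  -0.33985459]
```

Emit:
move_arm:
  moves:
    - [[0.005, 0.03, 0.0, 0, 22], [0.01, 0.08, 0.0, 0, 22], [0.015, 0.13, 0.0, 0, 22], [0.02, 0.18, 0, 0, 22], [0.025, 0.23, 0, 0, 22]]

```text
clock: 14.18
eef_pos: [0.511, 0.0148, 0.1277]
tool_rot: [0.707, 0.707, -0.0, -0.0]
ft_force: [0.5, 0.2, -0.1]
grip_width: 0.0289
grasp_force: 59.2
```

Emit:
move_arm:
  moves:
    - [[0.01, 0.05, 0.0, 0, 22], [0.015, 0.1, 0.0, 0, 22], [0.025, 0.14, 0.0, 0, 22], [0.025, 0.155, 0, 0, 22], [0.025, 0.155, 0, 0, 22]]

```text
clock: 14.8
eef_pos: [0.5357, 0.1686, 0.1276]
tool_rot: [0.707, 0.708, -0.001, -0.0]
ft_force: [-0.0, -2.0, -0.0]
grip_width: 0.0287
grasp_force: 59.3
```

```bash
python3 m.py red:.013 green:.06 blue:.046
```

```text
red [0.5362 0.1694] 0.0004 [0.5359 0.1734] 211
green [0.5383 0.2421] 0.0003 [0.5384 0.243 ] 204
blue [0.5367 0.2427] 0.0007 [0.5368 0.245 ] 256
[0.5357 0.1686 0.1276] 0.028733395106542856 [-0.04281174 -1.97147796 -0.03729776]
```

Emit:
move_arm:
  moves:
    - [[0.001, 0.03, 0.0, 0, 22], [0.002, 0.06, 0.0, 0, 22], [0.002, 0.073, -0.01, 0, 22], [0.002, 0.073, -0.025, 0, 22], [0.002, 0.073, -0.025, 0, 22]]

```text
clock: 15.48
eef_pos: [0.5367, 0.2391, 0.1008]
tool_rot: [0.708, 0.707, -0.003, -0.001]
ft_force: [-0.7, -0.7, -1.0]
grip_width: 0.0287
grasp_force: 59.3
```

```bash
python3 m.py red:.013 green:.06
python3 - <<'E'
from h import *
o,c=cam("wrist"); m=mask(c['color'],'green')
# widest row of the green rim, and topmost rim edge
w=[(np.ptp(np.nonzero(r)[0]),i,np.nonzero(r)[0][[0,-1]]) for i,r in enumerate(m) if r.sum()>10]
for t in sorted(w,key=lambda t:-t[0])[:3]: print(t, [ray(o,c,(u,t[1]),.06)[:2].round(4) for u in t[2]])
cv2.imwrite("pics/w7.png",c["color"][:,:,::-1])
print(proj(o,c,[.538,.2425+.0235,.06]),w[0][1:])
E
```

```text
red [0.5372 0.2401] 0.0004 [0.5369 0.2439] 212
green [0.5363 0.2261] 0.0037 [0.5382 0.2502] 236
[0.5367 0.2391 0.1008] 0.028726566199118946 [-0.66711097 -0.65404155 -0.99229436]
(np.int64(73), 210, array([283, 356])) [array([0.5146, 0.2441]), array([0.5611, 0.2441])]
(np.int64(73), 211, array([283, 356])) [array([0.5145, 0.2435]), array([0.5611, 0.2434])]
(np.int64(72), 206, array([284, 356])) [array([0.5153, 0.2468]), array([0.561 , 0.2467])]
(np.float64(319.7351511638756), np.float64(176.26340080649072)) (168, array([315, 326]))
```

Emit:
move_arm:
  moves:
    - [[0.001, 0.0025, -0.003, 0, 22], [0.001, 0.0025, -0.012, 0, 22], [0.001, 0.0025, -0.022, 0, 22], [0.001, 0.0025, -0.03, 0, 22], [0.001, 0.0025, -0.034, 0, 22]]

```text
clock: 16.2
eef_pos: [0.5389, 0.2436, 0.0682]
tool_rot: [0.707, 0.707, -0.001, -0.0]
ft_force: [-0.1, 0.5, 0.4]
grip_width: 0.0286
grasp_force: 59.3
```

Emit:
move_arm:
  moves:
    - [[0, 0, -0.001, 0, 22], [0, 0, -0.002, 0, 22], [0, 0, -0.003, 0, 22], [0, 0, -0.003, 0, 22]]

```text
clock: 16.7
eef_pos: [0.5395, 0.2438, 0.0665]
tool_rot: [0.707, 0.707, 0.0, 0.0]
ft_force: [-0.3, 0.7, -0.7]
grip_width: 0.0288
grasp_force: 59.3
```

Emit:
move_arm:
  moves:
    - [[0, 0, -0.001, 0, 22], [0, 0, -0.002, 0, 22], [0, 0, -0.003, 0, 22], [0, 0, -0.003, 0, 22]]

```text
clock: 17.2
eef_pos: [0.5393, 0.2437, 0.0631]
tool_rot: [0.707, 0.707, -0.0, -0.0]
ft_force: [-0.2, -0.9, -0.9]
grip_width: 0.0282
grasp_force: 59.3
```

Emit:
move_arm:
  moves:
    - [[0, 0, -0.0005, 0, 22], [0, 0, -0.001, 0, 22], [0, 0, -0.001, 0, 22]]

```text
clock: 17.58
eef_pos: [0.5394, 0.2438, 0.0623]
tool_rot: [0.707, 0.707, 0.0, 0.0]
ft_force: [-0.4, 1.2, 0.6]
grip_width: 0.0288
grasp_force: 59.3
```

Emit:
move_arm:
  moves:
    - [[0, 0, -0.0005, 0, 22], [0, 0, -0.001, 0, 22], [0, 0, -0.001, 0, 22]]

```text
clock: 17.95
eef_pos: [0.5395, 0.244, 0.0622]
tool_rot: [0.707, 0.707, 0.0, 0.0]
ft_force: [-2.5, -0.9, 4.9]
grip_width: 0.0287
grasp_force: 59.9
```

Seated. Release, rise and back off to check.

Emit:
move_arm:
  moves:
    - [[0, 0, 0.0005, 0, 40], [0, 0, 0.0005, 0, 50], [0, 0, 0.0005, 0, 60], [0, 0, 0.01, 0, 60], [0, 0, 0.025, 0, 70]]

```text
clock: 18.58
eef_pos: [0.5392, 0.2437, 0.0867]
tool_rot: [0.707, 0.707, -0.0, -0.0]
ft_force: [-1.1, -0.4, -0.0]
grip_width: 0.0599
grasp_force: 0.0
```

Emit:
move_arm:
  moves:
    - [[0, -0.01, 0.03, 0, 80], [0, -0.03, 0.06, 0, 90], [0, -0.05, 0.06, 0, 100], [0, -0.05, 0.06, 0, 100]]

```text
clock: 19.08
eef_pos: [0.5394, 0.1924, 0.1468]
tool_rot: [0.708, 0.706, 0.0, 0.0]
ft_force: [0.2, 0.2, -0.5]
grip_width: 0.0853
grasp_force: 0.0
```

```bash
python3 m.py red:.074 green:.06 blue:.046
python3 - <<'E'
from h import *
o,c=cam("wrist"); a=c["color"][:,:,::-1]; _,s=cam("scene"); b=s["color"][110:250,290:490,::-1]
cv2.imwrite("pics/v1.png",np.hstack([cv2.resize(a,(480,300)),cv2.resize(b,(320,224)) if 0 else cv2.copyMakeBorder(cv2.resize(b,(320,224)),0,76,0,0,cv2.BORDER_CONSTANT)]))
E
```

```text
red [0.5391 0.2441] 0.0006 [0.539  0.2434] 121
green [0.5384 0.2429] 0.0003 [0.5382 0.2427] 179
blue [0.5375 0.2465] 0.0007 [0.5369 0.2449] 225
[0.5394 0.1924 0.1468] 0.08533712337477124 [ 0.21506798  0.16988418 -0.45626128]
```

View pics/v1.png

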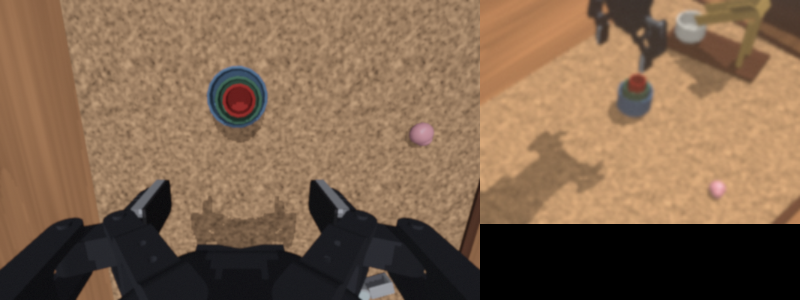

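The wrist view shows red, green and blue concentric at (239,98). The scene view (637,90) shows the nest upright and stepped. Now I'll grasp blue, descending with the gripper fully open.

Emit:
move_arm:
  moves:
    - [[-0.002, 0.02, 0, 0, 100], [-0.002, 0.045, 0, 0, 100], [-0.002, 0.0515, 0, 0, 100], [-0.002, 0.0515, -0.03, 0, 100], [-0.002, 0.0515, -0.04, 0, 100]]

```text
clock: 19.85
eef_pos: [0.5358, 0.2452, 0.1042]
tool_rot: [0.707, 0.707, -0.002, -0.001]
ft_force: [0.7, -0.7, -0.3]
grip_width: 0.0854
grasp_force: 0.0
```

```bash
python3 m.py red:.074 green:.06 blue:.046
python3 - <<'E'
from h import *
o,c=cam("wrist"); m=mask(c['color'],'blue')
w=[(np.ptp(np.nonzero(r)[0]),i,np.nonzero(r)[0][[0,-1]]) for i,r in enumerate(m) if r.sum()>10]
for t in sorted(w,key=lambda t:-t[0])[:3]: print(t, [ray(o,c,(u,t[1]),.046)[:2].round(4) for u in t[2]])
E
```

```text
red [0.5387 0.2443] 0.0004 [0.5386 0.2472] 159
green [0.5381 0.2448] 0.003 [0.5381 0.2483] 326
blue [0.5368 0.2483] 0.0041 [0.5362 0.2523] 367
[0.5358 0.2452 0.1042] 0.08541781190605505 [ 0.67459606 -0.7072201  -0.25972554]
(np.int64(88), 201, array([277, 365])) [array([0.5067, 0.2508]), array([0.567 , 0.2508])]
(np.int64(88), 202, array([277, 365])) [array([0.5067, 0.25  ]), array([0.5671, 0.2501])]
(np.int64(88), 203, array([277, 365])) [array([0.5067, 0.2493]), array([0.5671, 0.2494])]
```

Emit:
move_arm:
  moves:
    - [[0, -0.001, -0.02, 0, 100], [0, -0.001, -0.04, 0, 100], [0, -0.001, -0.06, 0, 100], [0, -0.001, -0.08, 0, 100], [0, -0.001, -0.09, 0, 100]]

```text
clock: 20.58
eef_pos: [0.5375, 0.2441, 0.0161]
tool_rot: [0.707, 0.707, -0.0, -0.0]
ft_force: [-0.6, -0.4, 0.4]
grip_width: 0.0854
grasp_force: 0.0
```

Emit:
move_arm:
  moves:
    - [[0, 0, 0, 0, 95], [0, 0, 0, 0, 90], [0, 0, 0, 0, 84], [0, 0, 0, 0, 78]]

```text
clock: 21.08
eef_pos: [0.5374, 0.2445, 0.0169]
tool_rot: [0.707, 0.707, 0.0, -0.0]
ft_force: [0.2, -0.2, 0.1]
grip_width: 0.0668
grasp_force: 0.3
```

Emit:
move_arm:
  moves:
    - [[0, 0, 0, 0, 72], [0, 0, 0, 0, 66], [0, 0, 0, 0, 60], [0, 0, 0, 0, 60], [0, 0, 0, 0, 60]]

```text
clock: 21.7
eef_pos: [0.5372, 0.2445, 0.0175]
tool_rot: [0.707, 0.707, 0.0, -0.0]
ft_force: [-3.2, -0.4, 6.7]
grip_width: 0.0629
grasp_force: 64.1
```

Emit:
move_arm:
  moves:
    - [[0, 0, 0.003, 0, 60], [0, 0, 0.008, 0, 60], [0, 0, 0.015, 0, 60], [0, 0, 0.023, 0, 60], [0, 0, 0.031, 0, 60]]

```text
clock: 22.32
eef_pos: [0.5375, 0.2443, 0.0479]
tool_rot: [0.707, 0.707, 0.0, 0.0]
ft_force: [0.6, -0.4, -3.6]
grip_width: 0.0623
grasp_force: 66.2
```

Emit:
move_arm:
  moves:
    - [[0, 0, 0.01, 0, 60], [0, 0, 0.02, 0, 60], [0, 0, 0.03, 0, 60], [0, 0, 0.04, 0, 60], [0, 0, 0.05, 0, 60]]

```text
clock: 22.95
eef_pos: [0.5374, 0.2443, 0.098]
tool_rot: [0.707, 0.707, 0.0, 0.0]
ft_force: [0.3, 0.2, -4.6]
grip_width: 0.0624
grasp_force: 66.2
```

Emit:
move_arm:
  moves:
    - [[0, 0, 0.008, 0, 60], [0, 0, 0.014, 0, 60], [0, 0, 0.018, 0, 60], [0, 0, 0.02, 0, 60], [0, 0, 0.02, 0, 60]]

```text
clock: 23.58
eef_pos: [0.5374, 0.2443, 0.1172]
tool_rot: [0.707, 0.707, -0.0, -0.0]
ft_force: [0.3, -0.2, -4.4]
grip_width: 0.0622
grasp_force: 66.2
```

Emit:
move_arm:
  moves:
    - [[0, 0, 0, 0, 60], [0, 0, 0, 0, 60], [0, 0, 0, 0, 60], [0, 0, 0, 0, 60], [0, 0, 0, 0, 60]]

```text
clock: 24.2
eef_pos: [0.5374, 0.2443, 0.1173]
tool_rot: [0.707, 0.707, -0.0, 0.0]
ft_force: [-0.5, -0.5, -3.5]
grip_width: 0.0627
grasp_force: 66.2
```

```bash
python3 m.py red:.058 green:.044 blue:.03
python3 - <<'E'
from h import *
# two views -> blue/red rim heights: triangulate the red centroid, wrist vs scene/top
def cen(o,c,n):
    cs,_=cv2.findContours(mask(c['color'],n),0,1); cs=[k for k in cs if cv2.contourArea(k)>20]
    return [(tuple(np.round(k.mean((0,1))[:2] if 0 else k[:,0].mean(0),1)),cv2.contourArea(k)) for k in cs]
for v in("scene","wrist"):
    o,c=cam(v)
    for n,z in (("red",.058),("blue",.01)):
        print(v,n,cen(o,c,n),"expected",np.round(proj(o,c,o['eef_pos']+[0,0,z]),1))
print(o['joint_vel'].round(4),o['grasp_force'])
E
```

```text
red [0.542  0.1594] 0.0142 [0.5422 0.1769] 285
green [0.5409 0.1663] 0.0213 [0.5409 0.1916] 477
blue [0.538  0.2487] 0.0054 [0.5373 0.2585] 545
[0.5374 0.2443 0.1173] 0.06271449258338159 [-0.48118559 -0.52869804 -3.53872038]
scene red [((np.float64(390.9), np.float64(135.3)), 43.0)] expected [391.7 131.6]
scene blue [((np.float64(362.7), np.float64(72.3)), 918.0), ((np.float64(249.2), np.float64(61.6)), 251.0), ((np.float64(261.9), np.float64(16.2)), 448.0)] expected [389.8 145.3]
wrist red [((np.float64(325.1), np.float64(293.1)), 5864.5)] expected [318.  318.5]
wrist blue [((np.float64(317.7), np.float64(241.3)), 5595.0)] expected [318.4 252.8]
[-0.0003 -0.0014  0.0014 -0.0008  0.0002 -0.0008] 66.15424085408449
```

The whole nest's weight (about 4 N) hangs from the gripper. It is level and steady, with the underside at about 0.104 m.

```bash
python3 -c "
from workcell import job
print(job.job_done())"
```

```text
the job is handed in; nothing more can be done
None
```

I nested the cups on the cork (red in green in blue) and handed the job in at about 24 s, with the gripper holding the blue cup level and still, its underside about 0.10 m up; the judge's result wasn't shown.

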